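# Isolate, load and restart the polishing bowl

### The arm

A 6-joint arm with a two-finger parallel gripper is mounted at the origin on the work surface. World frame = base frame: x ahead of the robot, y to its left, z up, the work surface at z = 0. Lengths are in m, angles in rad, forces in N, time in s.
With the tool pointing down it reaches from about 0.4 to 0.925 m from the base axis. Payload 3.4 kg.
Tool frame: the origin (TCP) lies at the very end of the fingers, on their centre line; the grasp point (between the pads) lies 19 mm behind it; z points along the fingers, y is the line along which they close (so a half turn about z gives the same grasp; the last joint's range is limited). The gripper opens to 85 mm and grips with 20 to 120 N. Pads are 22 mm wide; open, the fingers measure 114 mm over their backs; the gripper's body (76 mm by 85 mm) begins 54 mm behind the grasp point. The pads swing forward as they close: fully open they stand 13 mm farther back than shut.
Start: joints at [1.065, 0.307, 1.506, -0, 1.328, -0.073], TCP at [0.241, 0.522, 0.231] pointing down, gripper open.
Joint ranges: [-3.12, 3.12], [-1.05, 2.28], [0.14, 2.33], [-1.42, 4.57], [0.1, 2.73], [-2.68, 2.68]. Speed limits (rad/s): [2.57, 2.57, 3.14, 3.14, 3.14, 3.14].

### API

Orientations are given as [roll, pitch, yaw] about the fixed x, y, z axes, in that order (R = Rz(yaw) Ry(pitch) Rx(roll)).
In Python, from plant import robot, hand, ik, optics gives the robot as it stands. Calls block until the motion is done:
- robot.goto(position, orientation): joint-space move of the TCP to a pose.
- robot.line_to(position, ori=None, speed=0.15, threshold=None): straight line of the TCP; ori=None keeps the orientation; speed is the mean speed in m/s. With threshold (N) it stops when the force on the tool has changed by that much, and returns True; else False.
- robot.goto_joints(angles): joint-space move.
- hand.command_gripper(opening, newtons=None): finger opening in m; newtons is the grip in N (None keeps the last); returns when the fingers have stopped.
- robot.wait(seconds).
- ik(position, orientation): joint angles nearest the present ones, or None.
- robot.state(): the state.
- optics.snapshot(name): name is "scene" or "top" or "wrist"; returns a dict with "img" (384x512x3 uint8, red, green, blue), "camera_matrix" (3x3 intrinsics, pixels), "origin" and "rotation" of the camera in the world; the wrist camera has in their place "tool_from_camera" (4x4, takes a point from camera to tool coordinates, whose origin is the TCP and whose axes are the flange's). Camera axes: x right, y up, looking along -z (the intrinsics and any distortion apply to the point x, -y, -z); pixel columns grow to the right and rows downward; lengths in m; the calibration is good to about 2 mm. A picture is of the moment at which its call begins: read the wrist's pose just before it. There is no depth.
A pose or a line that the arm cannot do raises robot.MotionError and nothing moves.
- robot.sign_off(): hands the job in; it is judged then, once.
The state is a dict: "t": time; "qpos": joint angles; "dq": joint speeds; "joint_efforts": joint torques, N m; "position": TCP position; "eef_rot": TCP orientation; "ft_force": force on the tool from outside, world axes, zero at the start; "torque": the same for the moment, N m; "gripper_width": finger opening in m; "grip_force": force on a finger pad.
Only numpy, scipy, OpenCV 4.12 (cv2) and the standard library are available. Lean on these libraries where they do the work, as an engineer would, in place of code of your own. Each camera call takes 0.05 s, during which the arm holds its last target. There are 200 camera calls.

### The job

Turn the isolator's handle to off, then, with it off, tip the three brass knobs out of the scoop into the vibratory polishing bowl without touching them with the fingers. Set the empty scoop back down flat on the bench and turn the isolator fully back on, leaving the other things on the bench where they are.

Things in the scene. Friction and masses are not known exactly. Their poses are not given: they have to be found in the camera images.
- isolator: grey power isolator box fixed to the bench, 110 x 110 x 56 mm, rotary handle on its top face. Origin: centre of the underside; z up. A white bar mark on the top face towards the box's +x (the side with the black cable gland) is ON; a white ring mark towards its +y is OFF.
- isolator_handle (a joint): angle of the isolator's handle, rad: 0 = on (pointer towards the box's +x, the bar mark), 1.571 = off (pointer towards the box's +y, the ring mark). Grows counter-clockwise seen from above. It is on at the start. An over-centre spring (up to about 0.4 N m) snaps it home to the nearer end from about half way.
- isolator_grip (a point): grip point of the handle, on the turning axis, 92 mm above the bench. Axes turn with the handle: x along the pointer, y across, z up. The handle is an upright black bar 16 mm thick (11 mm at the pointer), reaching 30 mm behind and 52 mm ahead of the axis, from 72 to 104 mm above the bench; under it a hub 24 mm in radius (top at 72 mm) and a disc 40 mm in radius (top at 62 mm).
- isolator_pointer (a point): tip of the handle's pointer end (narrower, longer end, with a white line on top), 52 mm from the axis, 104 mm above the bench
- bowl: vibratory polishing bowl fixed to the bench: open round grey bowl on a motor base, outer radius 104 mm at the rim, rim 125 mm above the bench, wall 5 mm, inner floor 56 mm above the bench, small centre cone rising to 97 mm. Origin: centre of the underside; z up.
- bowl_mouth (a point): centre of the bowl's mouth at rim height, 125 mm above the bench; mouth radius 99 mm
- scoop: aluminium hand scoop, about 0.16 kg, flat on the bench, holding the three knobs. Pan 90 mm long (x), 80 mm wide (y), floor 3 mm, side and back walls 34 mm high, open at its +x end. Origin: centre of the underside. Its wooden handle slopes up and back at 50 degrees to the horizontal, from x -45, z 16 at the back wall to x -119, z 104 mm; 20 mm wide along y, 16 mm thick.
- scoop_grip (a point): grip point on the centre line of the scoop's handle, at x -95, y 0, z 76 mm in the scoop's frame, 37 mm before the handle's end; same axes as the scoop
- scoop_lip (a point): middle of the scoop's open front edge, at x +45, y 0, z 3 mm in the scoop's frame
- knob0: brass drawer knob, mushroom shaped, 30 mm across its head, 25 mm high, about 30 g, at the start standing in the scoop. Origin: centre of its foot; z towards the head.
- knob1: brass drawer knob, mushroom shaped, 30 mm across its head, 25 mm high, about 30 g, at the start standing in the scoop. Origin: centre of its foot; z towards the head.
- knob2: brass drawer knob, mushroom shaped, 30 mm across its head, 25 mm high, about 30 g, at the start standing in the scoop. Origin: centre of its foot; z towards the head.
- foam_block: bystander: mauve foam block 100 x 55 x 50 mm, origin at its underside's centre
- foam_wedge: bystander: mauve foam offcut 70 x 40 x 41 mm, origin at its underside's centre
- tape: bystander: roll of paper tape lying flat, 96 mm across, 25 mm high, origin at its underside's centre
- wax_tin: bystander: small closed tin of wax, 66 mm across, 60 mm high, origin at its underside's centre
- cup: bystander: clear plastic cup 76 mm across, 85 mm high, origin at its underside's centre
- screwdriver: bystander: screwdriver lying on the bench near the robot, about 200 mm long along its x
- brush: bystander: flat brush lying on the bench near the robot, about 200 mm long along its x

How it is judged:
On the way, in this order (a step that is already met when the one before it is completed fails the run):
1. the isolator is turned off while the knobs are still in the scoop (value of joint isolator_handle above 1.42 rad and distance between each of knob0, knob1, knob2 and scoop below 0.075 m), for 0.2 s.
2. with the isolator off, all three knobs are in the bowl (value of joint isolator_handle above 1.42 rad and horizontal distance between each of knob0, knob1, knob2 and bowl below 0.1 m and z of knob0 in the frame of bowl between 0.045 and 0.115 m and z of knob1 in the frame of bowl between 0.045 and 0.115 m and z of knob2 in the frame of bowl between 0.045 and 0.115 m), for 0.3 s.
At the end, for the whole second after the job is handed in: The isolator handle is on (angle under 0.15 rad), all three knobs lie still inside the bowl (within 100 mm of its axis and below its rim), and the scoop lies still, flat on the bench top (tilt under 0.1 rad, underside within 6 mm of the bench) (value of joint isolator_handle below 0.15 rad and horizontal distance between each of knob0, knob1, knob2 and bowl below 0.1 m and z of knob0 in the frame of bowl between 0.045 and 0.115 m and z of knob1 in the frame of bowl between 0.045 and 0.115 m and z of knob2 in the frame of bowl between 0.045 and 0.115 m and linear speed of each of knob0, knob1, knob2 below 0.05 m/s and height (world z) of scoop below 0.006 m and angle between scoop's own z axis and vertical below 0.1 rad and linear speed of scoop below 0.02 m/s); the robot touches nothing.
It fails at once if the fingers touch a knob (contact force between the fingers and knob0 above 0.3 N or contact force between the fingers and knob1 above 0.3 N or contact force between the fingers and knob2 above 0.3 N).
It fails at once if a knob is put into the bowl while the isolator is not off (value of joint isolator_handle below 1.27 rad and ((horizontal distance between knob0 and bowl below 0.1 m and z of knob0 in the frame of bowl between 0.045 and 0.115 m) or (horizontal distance between knob1 and bowl below 0.1 m and z of knob1 in the frame of bowl between 0.045 and 0.115 m) or (horizontal distance between knob2 and bowl below 0.1 m and z of knob2 in the frame of bowl between 0.045 and 0.115 m)) and (not (horizontal distance between knob0 and bowl below 0.1 m) or not (z of knob0 in the frame of bowl below 0.115 m) or not (z of knob0 in the frame of bowl above 0.045 m) or not (horizontal distance between knob1 and bowl below 0.1 m) or not (z of knob1 in the frame of bowl below 0.115 m) or not (z of knob1 in the frame of bowl above 0.045 m) or not (horizontal distance between knob2 and bowl below 0.1 m) or not (z of knob2 in the frame of bowl below 0.115 m) or not (z of knob2 in the frame of bowl above 0.045 m))).
It fails at once if a bystander is moved by more than 30 mm (distance of any of foam_block, foam_wedge, tape, wax_tin, cup, screwdriver, brush from where it was at the start of the episode above 0.03 m).
It also fails if it takes over 72 s, if anything falls off the work surface, if the arm or the gripper's body presses on something with over 40 N, if the wrist force passes 120 N, or if a joint passes its speed limit or range.

## Working session

There is one attempt and no reset: what is moved stays moved. The work goes in short steps, each a Python script; the robot and the scene stay as the last script left them, time stands still between calls to the robot, and variables do not carry over. Pictures are saved under pics/ and viewed, at most 10 in all, crops included, and the job is handed in when it is done.

```bash
mkdir -p pics; ls; python3 - <<'E'
from plant import robot, hand, ik, optics
import cv2, numpy as np
for n in ("scene","top"):
    s=optics.snapshot(n); cv2.imwrite(f"pics/{n}0.png",cv2.resize(s["img"][:,:,::-1],(800,600),interpolation=cv2.INTER_CUBIC))
    np.savez(f"{n}0.npz",**{k:v for k,v in s.items() if k!='name'})
    print(n,[ (k,np.round(v,4).tolist()) for k,v in s.items() if k not in("img",'name')])
st=robot.state();print(st["t"],st["position"],st["eef_rot"],st["gripper_width"])
E
```

```text
pics
scene [('camera_matrix', [[349.3822, 0.0, 254.5659], [0.0, 349.3822, 192.84], [0.0, 0.0, 1.0]]), ('origin', [1.2353, 0.4356, 0.7083]), ('rotation', [0.9411, 0.0005, 2.0997])]
top [('camera_matrix', [[445.0054, 0.0, 261.6505], [0.0, 445.0054, 189.5904], [0.0, 0.0, 1.0]]), ('origin', [0.3615, 0.0118, 1.0886]), ('rotation', [0.1664, -0.0129, -1.5492])]
0.1 [0.24089207 0.52144245 0.23045816] [-3.13976189e+00 -1.32967085e-04  2.70878711e+00] 0.08496758598209057
```

View pics/scene0.png

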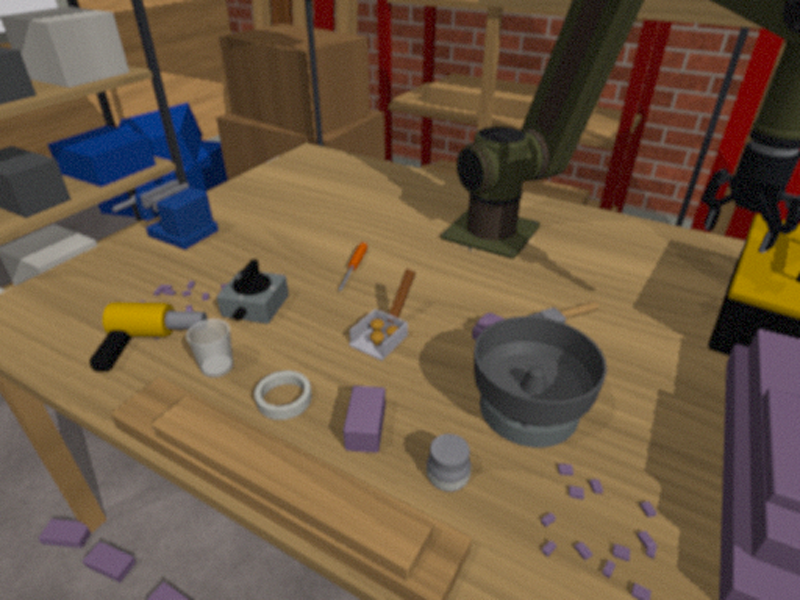

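View pics/top0.png

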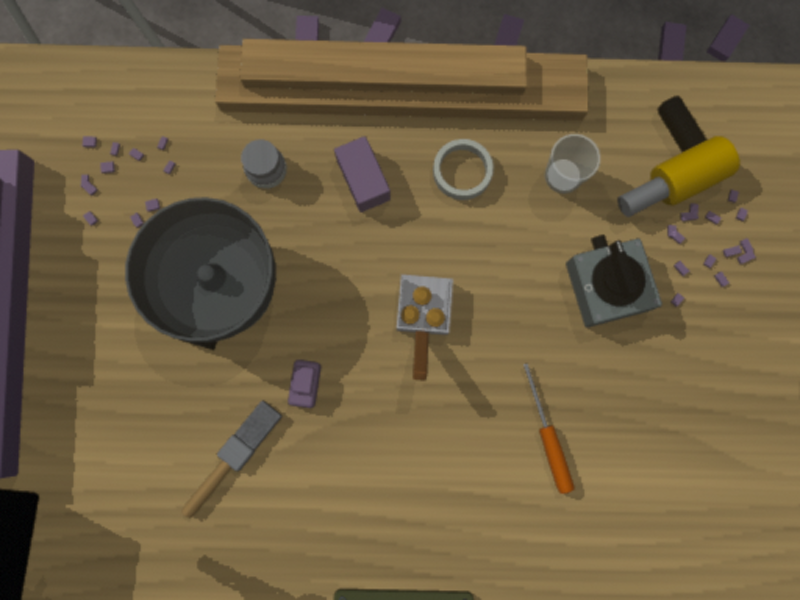

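The top view shows the isolator at (615,280) with its gland up and the ring mark to the left. The scoop is at (425,305) with its handle towards the robot, and the bowl is at (200,270). I'll estimate poses, then check them with model overlays.

```bash
cat > cam.py <<'E'
import numpy as np, cv2
from scipy.spatial.transform import Rotation as R
def proj(s,P):
    Rm=np.array(s["rotation"]); Rm=R.from_euler("xyz",Rm).as_matrix() if Rm.ndim==1 else Rm
    p=(np.atleast_2d(P)-s["origin"])@Rm*[1,-1,-1]; q=p@np.array(s["camera_matrix"]).T
    return q[:,:2]/q[:,2:]
def ray(s,uv,z):
    Rm=R.from_euler("xyz",s["rotation"]).as_matrix(); d=np.linalg.inv(s["camera_matrix"])@[*uv,1]
    d=Rm@(d*[1,-1,-1]); o=np.array(s["origin"]); return o+d*(z-o[2])/d[2]
def pose(x,y,yaw,P,z=0): return R.from_euler("z",yaw).apply(P)+[x,y,z]
circ=lambda r,z,c=(0,0): [[c[0]+r*np.cos(a),c[1]+r*np.sin(a),z] for a in np.linspace(0,2*np.pi,40)]
E
python3 - <<'E'
from cam import *
t=dict(np.load("top0.npz")); k=1.5625
def q(u,v,z): return np.round(ray(t,(u/k,v/k),z),4)
print("bowl",q(200,270,.125),"iso disc",q(618,278,.062))
for p in [(567,265),(640,238),(660,295),(588,325)]: print("isoc",q(*p,.056))
for p in [(401,276),(453,278),(450,332),(397,331)]: print("scoop rim/lip",q(*p,.034 if p[1]>300 else .01))
print("hend",q(421,377,.104))
# montage
out=[]
for n,rects in (("top",[(355,145,75,56.25),(230,165,90,67.5)]),("scene",[(125,155,75,56.25),(205,165,80,60)])):
    im=np.load(n+"0.npz")["img"][:,:,::-1]
    for x,y,w,h in rects: out.append(cv2.resize(im[int(y):int(y+h),int(x):int(x+w)],(400,300),interpolation=cv2.INTER_CUBIC))
cv2.imwrite("pics/m0.png",np.vstack([np.hstack(out[:2]),np.hstack(out[2:])]))
E
```

```text
bowl [0.554  0.2978 0.125 ] iso disc [ 0.5696 -0.3128  0.062 ]
isoc [ 0.5891 -0.2374  0.056 ]
isoc [ 0.6342 -0.3504  0.056 ]
isoc [ 0.5461 -0.3778  0.056 ]
isoc [ 0.4978 -0.2675  0.056 ]
scoop rim/lip [0.575  0.0149 0.01  ]
scoop rim/lip [ 0.5738 -0.0674  0.01  ]
scoop rim/lip [ 0.485 -0.062  0.034]
scoop rim/lip [0.4847 0.0189 0.034 ]
hend [ 0.4121 -0.017   0.104 ]
```

View pics/m0.png

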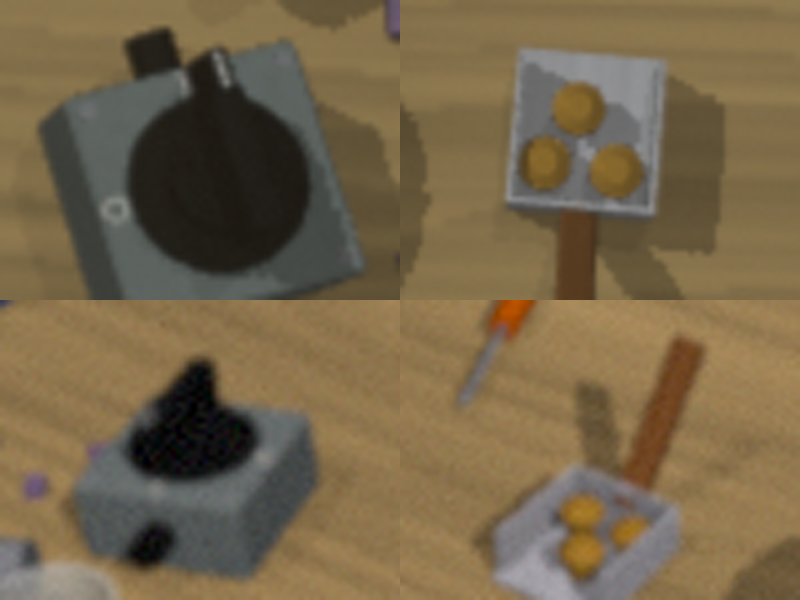

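```bash
cat > fit.py <<'E'
from cam import *
from scipy.optimize import least_squares
t=dict(np.load("top0.npz")); c=dict(np.load("scene0.npz"))
def fit(x0,obs,w=1):
    def r(p): return np.concatenate([(proj(s,pose(*p,np.array([P])))[0]-uv) for s,uv,P in obs])
    f=least_squares(r,x0,loss="soft_l1"); print(np.round(f.x,4),np.round(r(f.x).reshape(-1,2),1).tolist()); return f.x
T=lambda x,y:(355+x/5.333,145+y/5.357); C=lambda x,y:(125+x/5.333,155+(y-300)/5.357)
h=.055
iso=fit([.57,-.31,.35],[(t,T(68,103),[h,h,.056]),(t,T(288,40),[h,-h,.056]),(t,T(362,270),[-h,-h,.056]),(t,T(220,183),[0,0,.062]),
 (c,C(248,500),[h,h,.056]),(c,C(312,415),[-h,h,.056]),(c,C(78,490),[h,-h,.056]),(c,C(193,440),[0,0,.062])])
T=lambda x,y:(230+x/4.444,165+y/4.478); C=lambda x,y:(205+(x-400)/5,165+(y-300)/5)
sc=fit([.53,-.02,0],[(t,T(118,48),[.045,.04,.034]),(t,T(265,60),[.045,-.04,.034]),(t,T(107,206),[-.045,.04,.034]),(t,T(258,214),[-.045,-.04,.034]),(t,(421/1.5625,378/1.5625),[-.122,0,.104]),
 (c,C(580,467),[-.045,-.04,.034]),(c,C(680,520),[-.045,.04,.034]),(c,C(497,537),[.045,-.04,.034]),(c,C(688,340),[-.119,0,.107])])
k=1.5625
def rb(p): 
    q=proj(t,pose(p[0],p[1],0,circ(.104,.125)))*k; q2=proj(c,pose(p[0],p[1],0,circ(.104,.125)))*k
    return [q[:,0].min()-126,q[:,0].max()-275,q[:,1].min()-198,q[:,1].max()-342,q2[:,0].min()-473,q2[:,0].max()-604]
f=least_squares(rb,[.554,.298]); print(f.x,np.round(f.fun,1)); bowl=f.x
np.savez("poses.npz",iso=iso,sc=sc,bowl=bowl)
a=t["img"][:,:,::-1].copy()
def pl(s,img,P,col=(0,255,0)): cv2.polylines(img,[np.round(proj(s,P)*k*16).astype(int)],False,col,1,cv2.LINE_AA,4)
for s,nm in((t,"top"),(c,"scene")):
    im=cv2.resize(s["img"][:,:,::-1],(800,600),interpolation=cv2.INTER_CUBIC)
    sq=lambda a,b,z:[[a,b,z],[a,-b,z],[-a,-b,z],[-a,b,z],[a,b,z]]
    pl(s,im,pose(*iso,sq(h,h,.056)));pl(s,im,pose(*iso,circ(.04,.062)));pl(s,im,pose(*iso,[[-.03,0,.104],[.052,0,.104]]))
    pl(s,im,pose(*sc,sq(.045,.04,.034)));pl(s,im,pose(*sc,sq(.045,.04,0)));pl(s,im,pose(*sc,[[-.045,0,.016],[-.119,0,.104]]))
    pl(s,im,pose(*bowl,0,circ(.104,.125)))
    if nm=="top": A=im[190:400,120:680]
    else: B=im[230:460,200:620]
cv2.imwrite("pics/fit.png",np.vstack([cv2.resize(A,(760,285)),cv2.resize(B,(760,310))]))
E
python3 fit.py
```

```text
[ 0.5658 -0.3124  0.3027] [[-2.4, 0.2], [-0.2, -0.4], [1.3, 0.3], [-0.9, 0.3], [-1.3, 1.6], [0.1, -1.2], [-1.3, -1.1], [0.1, -0.5]]
[ 0.5296 -0.0222 -0.0476] [[-0.2, -1.6], [-0.2, -1.9], [-0.4, 0.1], [-0.9, 0.6], [-0.3, 1.4], [-1.3, -0.9], [-0.3, -3.1], [-1.7, -0.0], [0.1, -1.4]]
[0.55568271 0.29680089] [ 0.5 -0.3 -0.2  0.3 -1.1  1.2]
```

View pics/fit.png

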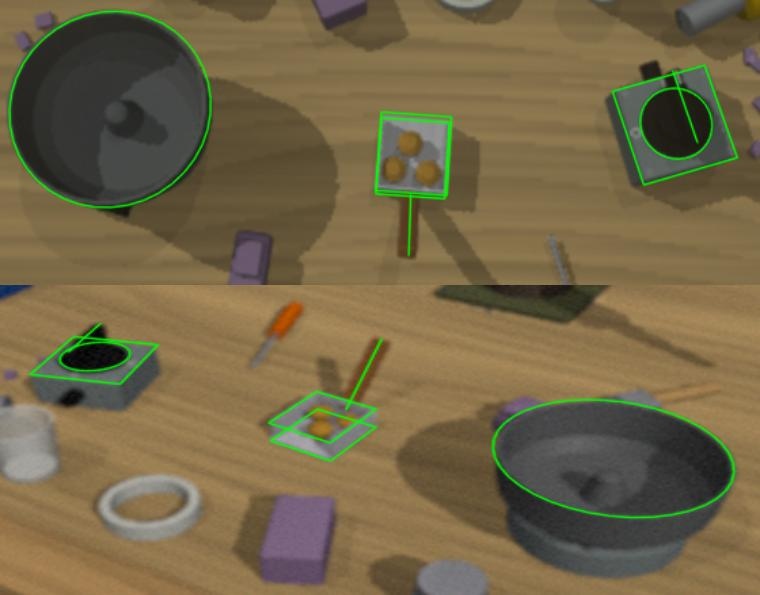

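The isolator and bowl overlays fit well. The scoop walls look tapered at the lip, so I'll refit it with a low lip, check IK for the whole plan, and hover over the isolator.

```bash
sed -i 's/^sc=fit.*/sc=fit([.53,-.02,0],[(t,T(118,48),[.045,.04,.006]),(t,T(265,60),[.045,-.04,.006]),(t,T(107,206),[-.045,.04,.034]),(t,T(258,214),[-.045,-.04,.034]),(t,(421\/1.5625,378\/1.5625),[-.122,0,.104]),/; s/(c,C(497,537),\[.045,-.04,.034\]),//' fit.py; python3 fit.py
cat > plan.py <<'E'
from cam import *
from plant import robot, hand, ik, optics
P=np.load("poses.npz"); iso,sc,bowl=P["iso"],P["sc"],P["bowl"]
def scoop_tool(lip,yaw,pitch,phi,flip=0,slide=0.0):
    "tool pose holding the scoop (grip point, tool phi off vertical) with lip at the given point"
    Rs=R.from_euler("xyz",[0,pitch,yaw]); Rt=Rs*R.from_euler("y",-phi)*R.from_euler("x",np.pi)*R.from_euler("z",np.pi*flip)
    g=np.array(lip)+Rs.apply([-.140-slide*.643,0,.073+slide*.766])
    return g+Rt.apply([0,0,.019]), Rt.as_euler("xyz")
sc_lip=lambda z=.003: pose(*sc,np.array([[.045,0,z]]))[0]
E
python3 - <<'E'
from plan import *
f=lambda q: None if q is None else np.round(q,2).tolist()
for y in (iso[2],iso[2]+np.pi/2,iso[2]-np.pi,iso[2]-np.pi/2): print("iso",f(ik([*iso[:2],.077],[np.pi,0,y])))
for fl in (0,1):
  for ph in (0,.35,.6,.698):
    print(fl,ph,"grasp",f(ik(*scoop_tool(sc_lip(),sc[2],0,ph,fl))))
    for yaw in (0,.5,.9):
        u=np.array([np.cos(yaw),np.sin(yaw)]); L=[*(bowl-.04*u),.15]
        print("  pour",yaw,[f(ik(*scoop_tool(L,yaw,p,ph,fl))) for p in (0,.5,1.0,1.2)])
E
```

```text
[ 0.5658 -0.3124  0.3027] [[-2.4, 0.2], [-0.2, -0.4], [1.3, 0.3], [-0.9, 0.3], [-1.3, 1.6], [0.1, -1.2], [-1.3, -1.1], [0.1, -0.5]]
[ 0.5312 -0.0229 -0.0559] [[0.3, -0.1], [-0.6, -0.2], [-0.2, -0.8], [-0.7, 0.1], [-0.4, 0.6], [-1.6, -0.7], [-0.7, -2.8], [-0.1, -1.1]]
[0.55568271 0.29680089] [ 0.5 -0.3 -0.2  0.3 -1.1  1.2]
iso [-0.57, 0.54, 1.54, -0.0, 1.06, 0.7]
iso [-0.57, 0.54, 1.54, 0.0, 1.06, -0.87]
iso [-0.57, 0.54, 1.54, 0.0, 1.06, -2.44]
iso [-0.57, 0.54, 1.54, -0.0, 1.06, 2.27]
0 0 grasp [-0.14, 0.34, 2.01, -0.0, 0.78, 1.49]
  pour 0 [[0.58, 0.2, 1.74, -0.0, 1.21, 2.15], [0.4, 0.44, 1.32, 0.19, 1.84, 1.98], [0.31, 0.77, 0.92, 0.38, 2.39, 2.03], [0.29, 0.91, 0.78, 0.52, 2.58, 2.12]]
  pour 0.5 [[0.39, 0.16, 1.79, -0.0, 1.19, 1.46], [0.43, 0.45, 1.31, -0.04, 1.88, 1.5], [0.44, 0.8, 0.85, -0.08, 2.48, 1.48], [0.45, 0.95, 0.68, -0.11, 2.71, 1.45]]
  pour 0.9 [[0.25, 0.19, 1.75, -0.0, 1.2, 0.92], [0.45, 0.44, 1.32, -0.22, 1.83, 1.11], [0.55, 0.78, 0.9, -0.43, 2.39, 1.06], [0.58, 0.92, 0.75, -0.58, 2.57, 0.94]]
0 0.35 grasp [-0.17, 0.27, 2.28, 0.16, 0.24, 1.31]
  pour 0 [[0.75, 0.1
[... 2802 characters left out ...]
43, 0.49, 1.14, -0.03, 1.91, -1.64], [0.44, 0.65, 0.93, -0.04, 2.17, -1.64]]
  pour 0.9 [None, [0.27, 0.16, 1.64, 0.06, 1.27, -2.22], [0.48, 0.48, 1.16, -0.17, 1.87, -2.01], [0.53, 0.63, 0.96, -0.24, 2.1, -2.01]]
1 0.698 grasp None
  pour 0 [[0.98, 0.11, 2.13, -0.95, 0.72, 0.09], [0.6, 0.13, 1.68, -0.12, 1.17, -0.93], [0.39, 0.42, 1.22, 0.12, 1.78, -1.17], [0.34, 0.57, 1.03, 0.18, 2.01, -1.19]]
  pour 0.5 [[0.28, -0.06, 2.3, 0.58, 0.25, -2.31], [0.39, 0.08, 1.74, 0.02, 1.12, -1.69], [0.43, 0.43, 1.2, -0.02, 1.81, -1.64], [0.44, 0.59, 0.99, -0.03, 2.06, -1.64]]
  pour 0.9 [None, [0.22, 0.12, 1.7, 0.13, 1.17, -2.29], [0.46, 0.43, 1.21, -0.13, 1.78, -2.02], [0.51, 0.58, 1.02, -0.2, 2.01, -2.0]]
```

```bash
python3 - <<'E'
from plan import *
robot.goto([*iso[:2],.22],[np.pi,0,iso[2]])
st=robot.state(); w=optics.snapshot("wrist"); print(st["t"],st["position"],st["eef_rot"])
Rt=R.from_euler("xyz",st["eef_rot"]).as_matrix(); T=np.eye(4);T[:3,:3]=Rt;T[:3,3]=st["position"]
M=T@np.array(w["tool_from_camera"]); s=dict(camera_matrix=w["camera_matrix"],origin=M[:3,3],rotation=M[:3,:3])
np.savez("w1.npz",img=w["img"],**s); k=1.5
im=cv2.resize(w["img"][:,:,::-1],None,fx=k,fy=k,interpolation=cv2.INTER_CUBIC)
h=.055
for Q in ([[h,h,.056],[h,-h,.056],[-h,-h,.056],[-h,h,.056],[h,h,.056]],circ(.04,.062),[[-.03,-.008,.104],[.052,-.0055,.104],[.052,.0055,.104],[-.03,.008,.104]]):
    cv2.polylines(im,[np.round(proj(s,pose(*iso,Q))*k).astype(int)],False,(0,255,0),1)
cv2.imwrite("pics/w1.png",im)
E
```

```text
3.2333 [ 0.56621387 -0.31146061  0.22006681] [-3.14139336e+00 -2.53979231e-04  3.04078024e-01]
```

View pics/w1.png

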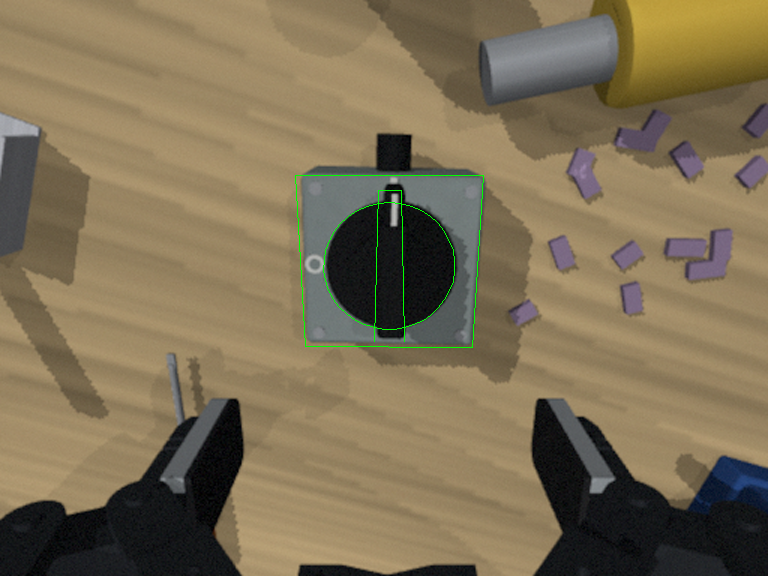

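The overlay matches within 2–3 mm, with the bar turned about 0.02 rad less than fitted. I'll grip and turn it to off.

```bash
cat > turn.py <<'E'
from plan import *
def turn(y0,dyaw,xy):
    hand.command_gripper(.05)
    robot.line_to([*xy,.079],[np.pi,0,y0],speed=.12)
    hand.command_gripper(0.0,80)
    s=robot.state(); print("gripped",s["gripper_width"],s["grip_force"],np.round(s["ft_force"],1),s["t"])
    q=np.array(s["qpos"])
    for i in (1,2,3):
        p=q.copy(); p[5]-=dyaw*i/3; robot.goto_joints(p)
        s=robot.state(); print(i,np.round(s["ft_force"],1),np.round(s["torque"],2),round(s["t"],2))
    hand.command_gripper(.05)
    robot.line_to([*xy,.2],speed=.2)
E
python3 - <<'E'
from turn import *
u=np.array([np.cos(.28),np.sin(.28)]); xy=iso[:2]+.0015*u-.001*np.array([-u[1],u[0]])
np.savez("isoxy.npz",xy=xy)
turn(.28,1.571,xy)
w=optics.snapshot("wrist"); cv2.imwrite("pics/w2.png",w["img"][:,:,::-1]); print(robot.state()["t"])
E
```

```text
gripped 0.014349172405220188 80.01011252403259 [-1.2 -1.1  4.8] 5.4583
1 [-1.3  1.7  3.8] [ 0.17  0.26 -0.1 ] 6.03
2 [-3.3  3.   5.2] [0.38 0.61 0.26] 6.59
3 [-3.6  3.1  6.5] [0.34 0.77 0.17] 7.16
8.3917
```

View pics/w2.png

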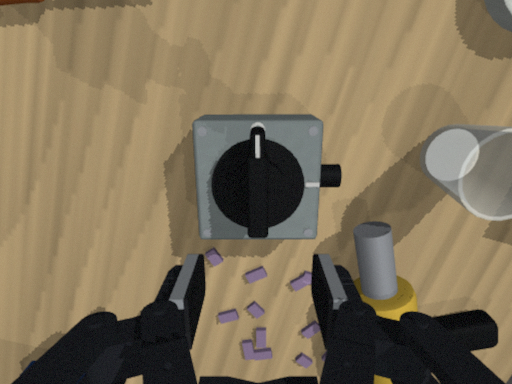

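The handle now points at the ring (off). Next is grasping the scoop.

```bash
python3 - <<'E'
from plan import *
phi=.15
p,o=scoop_tool(sc_lip(),sc[2],0,phi,1)
d=R.from_euler("xyz",o).apply([0,0,1])
robot.goto(p-.12*d,o)
robot.line_to(p,o,speed=.12)
hand.command_gripper(0.0,110)
s=robot.state(); print("grip",s["gripper_width"],s["grip_force"],np.round(s["ft_force"],1),np.round(s["position"]-p,4),s["t"])
p1,o1=scoop_tool(sc_lip()+[0,0,.012],sc[2],-.08,phi,1)
robot.line_to(p1,o1,speed=.03)
s=robot.state(); print(np.round(s["ft_force"],2),np.round(s["torque"],2))
p1,o1=scoop_tool(sc_lip()+[0,0,.14],sc[2],-.12,phi,1)
robot.line_to(p1,o1,speed=.07)
s=robot.state(); print(np.round(s["ft_force"],2),np.round(s["torque"],2),s["gripper_width"],s["t"])
im=optics.snapshot("scene")["img"][:,:,::-1]
cv2.imwrite("pics/lift.png",cv2.resize(im[60:260,130:400],(675,500),interpolation=cv2.INTER_CUBIC))
E
```

```text
grip 0.018473759199025063 107.1151328086853 [-1.5  0.2  5.3] [0.0003 0.0001 0.0008] 11.1833
[ 0.26  0.17 -2.79] [0.02 0.4  0.01]
[ 0.04  0.16 -2.91] [0.01 0.51 0.01] 0.01888035295177087 13.3667
```

View pics/lift.png

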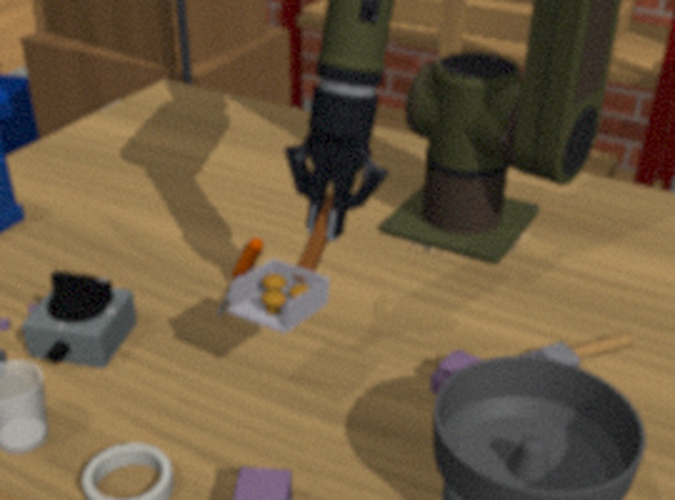

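All three knobs are aboard and the scoop is near level. Now I'll carry it over the bowl and pour.

```bash
python3 - <<'E'
from plan import *
phi=.15; yaw=.5; u=np.array([np.cos(yaw),np.sin(yaw)]); L=bowl-.042*u
robot.line_to(*scoop_tool(sc_lip()+[0,0,.185],sc[2],-.12,phi,1),speed=.08)
robot.line_to(*scoop_tool([*L,.19],yaw,-.12,phi,1),speed=.09)
robot.line_to(*scoop_tool([*L,.15],yaw,0,phi,1),speed=.08)
for a in np.arange(.15,1.11,.15):
    robot.line_to(*scoop_tool([*L,.15],yaw,a,phi,1),speed=.06)
robot.wait(.5)
s=robot.state(); print(np.round(s["ft_force"],2),s["t"],s["gripper_width"],np.round(s["qpos"],2))
a=optics.snapshot("scene")["img"][:,:,::-1]; b=optics.snapshot("top")["img"][:,:,::-1]
r=lambda x:cv2.resize(x,(400,400),interpolation=cv2.INTER_CUBIC)
cv2.imwrite("pics/pour.png",np.hstack([r(a[130:300,270:440]),r(b[100:240,60:200])]))
E
```

```text
[ 0.23 -0.83 -2.11] 21.4 0.018146950174478833 [ 0.44  0.76  0.87 -0.07  2.41 -1.65]
```

View pics/pour.png

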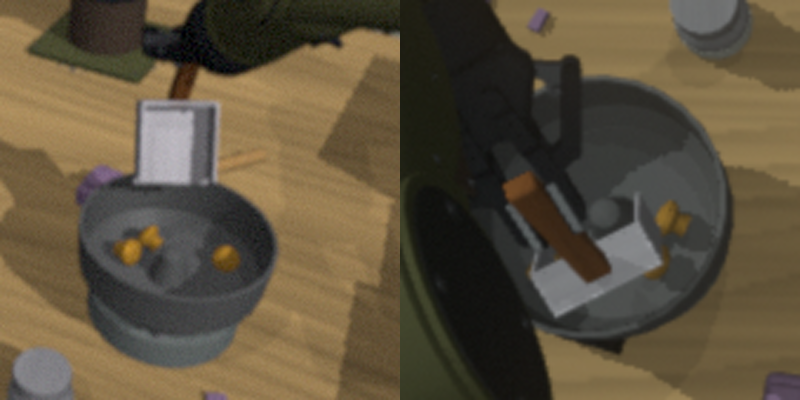

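All three knobs are in the bowl and the scoop is empty. Now I'll return the scoop.

```bash
python3 - <<'E'
from plan import *
phi=.15; yaw=.5; u=np.array([np.cos(yaw),np.sin(yaw)]); L=bowl-.042*u
for a in (.7,.35,0): robot.line_to(*scoop_tool([*L,.16+.03*(a==0)],yaw,a,phi,1),speed=.15)
robot.line_to(*scoop_tool(sc_lip()+[0,0,.185],sc[2],0,phi,1),speed=.15)
robot.line_to(*scoop_tool(sc_lip()+[0,0,.02],sc[2],0,phi,1),speed=.12)
hit=robot.line_to(*scoop_tool(sc_lip()-[0,0,.003],sc[2],0,phi,1),speed=.02,threshold=3)
s=robot.state(); p0,_=scoop_tool(sc_lip(),sc[2],0,phi,1); print(hit,np.round(s["ft_force"],2),np.round(s["torque"],2),np.round(s["position"]-p0,4),s["t"])
hand.command_gripper(.06)
s=robot.state(); d=R.from_euler("xyz",s["eef_rot"]).apply([0,0,1])
robot.line_to(np.array(s["position"])-.14*d,speed=.15)
xy=np.load("isoxy.npz")["xy"]
robot.goto([*xy,.2],[np.pi,0,.28+np.pi/2])
a=optics.snapshot("scene")["img"][:,:,::-1]; b=optics.snapshot("top")["img"][:,:,::-1]
r=lambda x:cv2.resize(x,(400,300),interpolation=cv2.INTER_CUBIC)
cv2.imwrite("pics/put.png",np.hstack([r(a[165:225,205:285]),r(b[165:232,230:320])])); print(robot.state()["t"])
E
```

```text
True [-1.09 -0.26  3.28] [ 0.05 -0.06  0.02] [-0.0002  0.      0.0009] 27.1333
30.0583
```

View pics/put.png

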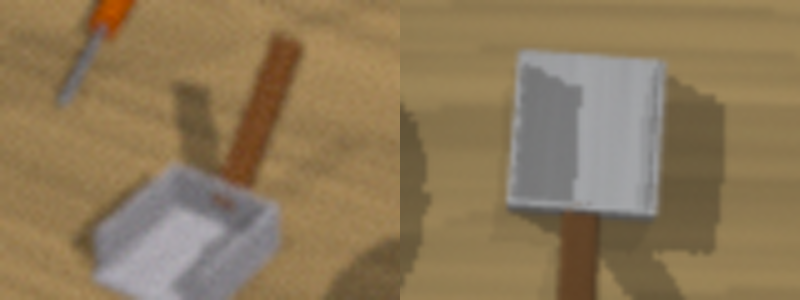

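The scoop lies flat in its original place and is empty. Next I'll turn the isolator back on.

```bash
python3 - <<'E'
from turn import *
xy=np.load("isoxy.npz")["xy"]
turn(.28+np.pi/2,-1.571,xy)
robot.wait(.5)
w=optics.snapshot("wrist")["img"][:,:,::-1]; b=optics.snapshot("top")["img"][:,:,::-1]
cv2.imwrite("pics/end.png",np.hstack([cv2.resize(w,(400,300)),cv2.resize(b,(400,300))])); print(robot.state()["t"])
E
```

```text
gripped 0.01423748879410971 79.63091969490051 [-3.9 -0.8  5.6] 31.8917
1 [ 1.1 -0.6 -0.6] [-0.17 -0.09  0.14] 32.46
2 [-0.  -1.5 -0.7] [-0.28 -0.2  -0.19] 33.02
3 [ 1.5 -1.1 -2.1] [-0.34 -0.27 -0.11] 33.59
35.375
```

View pics/end.png

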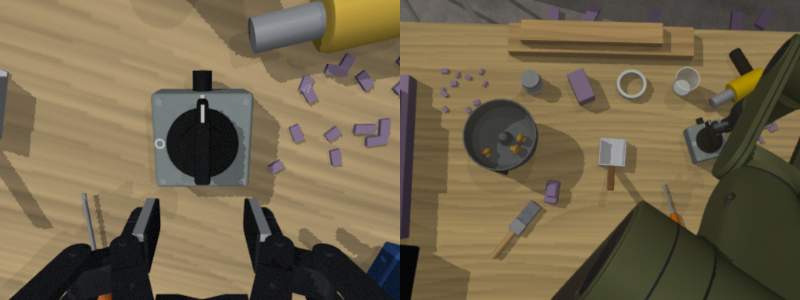

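The pointer is at the bar mark (on), the knobs are in the bowl, the scoop is flat and the bystanders are where they were.

```bash
python3 -c "
from plant import robot
print(robot.sign_off())"
```

```text
the job is handed in; nothing more can be done
None
```

I handed the job in at about 35 s; the sign-off returned no verdict, but the last pictures show the isolator back on, all three knobs in the bowl, the empty scoop flat in its original place and the bystanders apparently unmoved.

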